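Weigh out weld rings on the spring scale

ROBOT

A 6-joint arm with a two-finger parallel gripper is mounted at the origin on the work surface. World frame = base frame: x ahead of the robot, y to its left, z up, the work surface at z = 0. Lengths are in m, angles in rad, forces in N, time in s.
With the tool pointing down it reaches from about 0.425 to 0.95 m from the base axis. Payload 3.5 kg.
Tool frame: the origin (TCP) lies midway between the tips of the shut fingers; the grasp point (between the pads) lies 19 mm behind it (ctrl.pinch_z is the distance from the TCP to the grasp point, in m); z points along the fingers, y is the line along which they close (so a half turn about z gives the same grasp; the last joint's range is limited). The gripper opens to 85 mm and grips with 20 to 120 N. Pads are 22 mm wide; open, the fingers measure 114 mm over their backs; the gripper's body (76 mm by 85 mm) begins 54 mm behind the grasp point. The pads swing forward as they close: fully open they stand 13 mm farther back than shut.
Start: joints at [1.044, 0.286, 1.577, -0, 1.279, -0.15], TCP at [0.248, 0.628, 0.231] pointing down, gripper open.
Joint ranges: [-2.77, 2.77], [-0.9, 2.22], [0.21, 2.48], [-1.53, 4.67], [0.24, 2.81], [-2.84, 2.84]. Speed limits (rad/s): [2.79, 2.79, 3.14, 3.14, 3.14, 3.14].

INTERFACE

Orientations are given as a unit quaternion [x, y, z, w].
In Python, from plant import get_state, viewer, sign_off, ctrl gives the robot as it stands. The module is installed in compiled form; this text tells all that it offers.
- The arm moves only by the shell command python3 -m handwheel 'ROWS' [FORCE]. ROWS is JSON, a list that holds one entry, the list of rows, each a list of 5 numbers: the finger opening in m, from 0 to 0.0854, then the shift along the tool's x, y, z in m, then the turn about the tool's z in degrees. In form: [[[claw, x, y, z, spin], ...]]. A call has 1 to 12 rows; each row shifts and turns the commanded pose from where the row before left it, along the tool's axes as they then stand; what a row does not reach is not made up. A row lasts 1/12 s, in which the tool goes at most 41.7 mm and 7.16 degrees, less where a joint would pass 70% of its speed; a pose out of reach is approached as far as the arm can. A call is refused whole if a number of a shift passes 0.0417 or a number of a turn 7.16, either way. A call with a gripper value outside its range is refused whole. The fingers move at their own pace and stop on an object; FORCE is the grip in N (left out, the last holds). Time passes only in rows, so rows that do not move let the fingers close. It gives the time, the measured TCP pose, the force, the opening and the grip force at its end, in the units of the state.
- get_state(): the state, without advancing time (a new reading comes with each control period).
- viewer.read_camera(name): name is "scene" or "top"; returns the picture (480x640x3 uint8, blue, green, red); there is no depth.
- viewer.camera_params(name): a dict with "fov_y" (degrees; the focal length in pixels is half the picture's height over the tangent of half this angle, whatever the lens; pixels are square), "cx", "cy" (the principal point, pixels), "xyz" and "attitude" of the camera in the world. Camera axes: x right, y up, looking along -z (the intrinsics and any distortion apply to the point x, -y, -z); pixel columns grow to the right and rows downward; lengths in m; the calibration is good to about 2 mm. A picture is of the moment at which its call begins. camera_params takes no time and is no camera call.
- sign_off(): hands the job in; it is judged then, once.
Trained networks look in the newest picture that a camera, given by its name, has taken for a name from the list of things; names that differ only in an ending like _2 or _b are one class to them, and where a whole thing is asked for, a point or a joint stands for the part that bears it (a point fixed in the world has none). Each returns a list of dicts, best first, with "confidence" (0 to 1); they miss things now and then, are a little off and sometimes report something else, mostly with a low value. They report only what shows in the picture. A call takes as long as a camera call. They do not tell look-alikes from the thing itself.
- viewer.look_for(camera, name): "extent" ([left, top, width, height] as shares, 0 to 1, of the picture: columns of its width, rows of its height, round what is visible of it).
- viewer.outline_of(camera, name): "mask" (480x640 bool, what is visible of it) and "extent" ([left, top, width, height] as shares, 0 to 1, of the picture: columns of its width, rows of its height, round what is visible of it).
- viewer.pinpoint(camera, name): "xy" ([column, row] as shares, 0 to 1, of the picture: columns of its width, rows of its height: a listed point, or the origin of a listed thing).
The state is a dict: "time": time; "qpos": joint angles; "dq": joint speeds; "joint_efforts": joint torques, N m; "eef_pos": TCP position; "tcp_rot": TCP orientation; "contact_force": force on the tool from outside, world axes, zero at the start; "wrist_torque": the same for the moment, N m; "opening": opening from 0.0 (shut) to 1.0 (fully open); "finger_force": force on a finger pad.
Only numpy, scipy, OpenCV 4.12 (cv2) and the standard library are available. Lean on these libraries where they do the work, as an engineer would, in place of code of your own. Each camera call takes 0.05 s, during which the arm holds its last target. There are 200 camera calls.

TASK

Weigh out a batch of weld rings: thread the copper-coloured rings one at a time over the spigot of the spring scale, letting go of each before fetching the next, and stop as soon as the pointer comes to rest in the green band. Lower each ring gently down the spigot onto the pan or the ring below; do not drop it, wrench the scale or shove the pan down to its stop. Leave the rings you do not need, and everything else on the bench, where they are.

Things in the scene. Friction and masses are not known exactly. Their poses are not given: they have to be found in the camera images.
- ring0_c (a point): one of four identical-looking copper-coloured metal rings, outer diameter 50 mm, bore 22 mm, 16 mm tall, about 0.2 kg (within 6 %), lying flat; the point is its centre, half-way up (8 mm above its underside). Axis z is the bore
- ring1_c (a point): one of four identical-looking copper-coloured metal rings, outer diameter 50 mm, bore 22 mm, 16 mm tall, about 0.2 kg (within 6 %), lying flat; the point is its centre, half-way up (8 mm above its underside). Axis z is the bore
- ring2_c (a point): one of four identical-looking copper-coloured metal rings, outer diameter 50 mm, bore 22 mm, 16 mm tall, about 0.2 kg (within 6 %), lying flat; the point is its centre, half-way up (8 mm above its underside). Axis z is the bore
- ring3_c (a point): one of four identical-looking copper-coloured metal rings, outer diameter 50 mm, bore 22 mm, 16 mm tall, about 0.2 kg (within 6 %), lying flat; the point is its centre, half-way up (8 mm above its underside). Axis z is the bore
- scale: spring scale, fixed: yellow base 150 x 150 x 50 mm, above it on a spring a round flat pan, 110 mm in diameter, that stands 130 mm above the table when not sunk at all. Origin under the base's centre, on the pan's axis; z up. A brass spigot stands on the pan
- gauge (a point): middle of the green band on the white gauge column (30 x 28 mm, 140 mm high), which stands 92 mm from the pan's axis on the scale's own +y side; red begins below the green. A black pointer level with the pan's upper face moves along it
- pan_centre (a point): centre of the pan's upper face, on the scale's axis; it sinks with the pan. The spigot (diameter 18 mm, 1.5 mm chamfer at its tip) rises 56 mm above this face; its axis is 6 mm off this point, in a direction that is not measured and differs each time (the pan turns stiffly on its stem): find it by feel or by looking
- pan (a joint): how far the pan has sunk, in m, 0 to 0.072 (bottom stop). Spring 140 N/m, damped, so a ring sinks it about 14 mm; the empty pan rests at 4 to 20 mm, differing each time. The green band runs from 0.039 to 0.055; red begins at 0.056
- bolt: bystander: short hex-head bolt standing head down, 22 mm across, 38 mm tall
- spanner: bystander: steel spanner lying flat, about 180 mm long
- hammer: bystander: hammer lying flat, about 260 mm long
- brush: bystander: brush with a wooden handle, lying, about 200 mm long
- tin: bystander: round tin, 72 mm across, 70 mm tall
- angle: bystander: steel angle offcut, 100 mm long, 50 mm high
- coupon: bystander: flat steel coupon, 90 x 50 x 10 mm
There are look-alikes about, which are no part of the job. Leave any blue look-alike of the part that bears ring3_c alone.

How it is judged:
By the outcome, as a careful person would: the job done as asked, in the order asked, and still so for the second after the job is handed in, with the robot touching nothing.
It also fails if it takes over 72 s, if anything falls off the work surface, if the arm or the gripper's body presses on something with over 40 N, if the wrist force passes 120 N, or if a joint passes its speed limit or range.

## Working session

There is one attempt and no reset: what is moved stays moved. The work goes in short steps, Python scripts to look and compute and a shell command to move; the robot and the scene stay as the last step left them, time stands still between calls to the robot, and variables do not carry over. Pictures are saved under pics/ and viewed, at most 10 in all, crops included, and the job is handed in when it is done.

```bash
mkdir -p pics; cat > h.py <<'E'
import numpy as np,cv2
from scipy.spatial.transform import Rotation as R
from plant import get_state, viewer, ctrl
def cam(n):
    p=viewer.camera_params(n); return p
def ray(n,px):
    p=cam(n); f=240/np.tan(np.radians(p['fov_y'])/2)
    d=np.array([(px[0]-p['cx'])/f,-(px[1]-p['cy'])/f,-1])
    a=np.array(p['attitude']); M=R.from_quat(a).as_matrix() if a.size==4 else a.reshape(3,3)
    return np.array(p['xyz']),M@d
def at_z(n,px,z):
    o,d=ray(n,px); return o+d*(z-o[2])/d[2]
def proj(n,P):
    p=cam(n); f=240/np.tan(np.radians(p['fov_y'])/2)
    a=np.array(p['attitude']); M=R.from_quat(a).as_matrix() if a.size==4 else a.reshape(3,3)
    q=M.T@(np.array(P)-p['xyz']); return np.array([p['cx']+f*q[0]/-q[2],p['cy']-f*q[1]/-q[2]])
def snap(n,f=None):
    im=viewer.read_camera(n)
    if f: cv2.imwrite('pics/'+f,im)
    return im
E
python3 - <<'E'
from h import *
for n in('scene','top'):
    print(viewer.camera_params(n)); snap(n,n+'0.png')
    for nm,z in(('ring0_c',.008),('scale',0),('pan_centre',.118),('gauge',.083)):
        for d in viewer.pinpoint(n,nm):
            px=np.array(d['xy'])*[640,480]; print(n,nm,round(d['confidence'],2),px.round(1),at_z(n,px,z).round(4))
print(get_state())
E
```

```text
{'fov_y': 49.25740681761541, 'cx': 329.70771710696005, 'cy': 249.14271777315585, 'xyz': array([1.61352873, 0.41786315, 1.14020126]), 'attitude': array([0.22816841, 0.32338605, 0.75870284, 0.51742694])}
scene ring0_c 0.57 [301.5 237.1] [ 0.4721 -0.1067  0.008 ]
scene scale 0.93 [387.1 265.3] [0.4849 0.1851 0.    ]
scene scale 0.61 [236.3 258.3] [ 0.6295 -0.2592  0.    ]
scene pan_centre 0.83 [390.7 239.2] [0.4947 0.1884 0.118 ]
scene gauge 0.6 [413.9 260.9] [0.5211 0.2688 0.083 ]
scene gauge 0.26 [454.1 334.8] [0.7416 0.4294 0.083 ]
scene gauge 0.16 [218.2 217.5] [ 0.5606 -0.3502  0.083 ]
{'fov_y': 51.4295659638351, 'cx': 326.7556812528907, 'cy': 238.5307957131285, 'xyz': array([0.43199668, 0.04888846, 1.22345607]), 'attitude': array([ 0.03034692, -0.04492926, -0.70031578,  0.7117712 ])}
top ring0_c 0.5 [376.7 274.1] [ 0.4771 -0.0984  0.008 ]
top scale 0.79 [260.8 265.9] [0.4928 0.1851 0.    ]
top pan_centre 0.97 [258.6 262.4] [0.4946 0.177  0.118 ]
top pan_centre 0.41 [502.2 269.7] [ 0.4872 -0.366   0.118 ]
top gauge 0.83 [220.4 254.7] [0.5128 0.2685 0.083 ]
{'time': 0.5, 'qpos': array([ 1.04402468e+00,  2.86333272e-01,  1.57671164e+00,  2.38047164e-06,
        1.27860158e+00, -1.49989506e-01]), 'dq': array([-3.17670032e-04, -4.53544988e-04, -1.74550546e-03,  1.75544428e-05,
       -1.68495588e-03,  1.31826835e-03]), 'joint_efforts': array([-1.84729266e-03, -4.05460417e+01, -2.92556494e+01, -2.08032534e-04,
        1.14043836e-03, -5.05155384e-07]), 'eef_pos': array([0.24830832, 0.62764763, 0.23129635]), 'tcp_rot': array([ 1.87279014e-01,  9.82306760e-01, -2.50121229e-05, -1.00104582e-05]), 'contact_force': array([ 0.17437   , -0.39157721, -0.09984823]), 'wrist_torque': array([ 0.01555357,  0.01484315, -0.02929619]), 'finger_force': 0.0, 'opening': 1.0012555588220422}
```

View pics/top0.png

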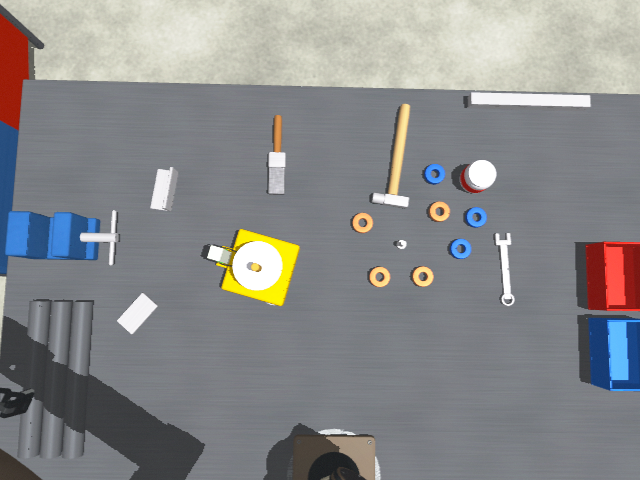

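View pics/scene0.png

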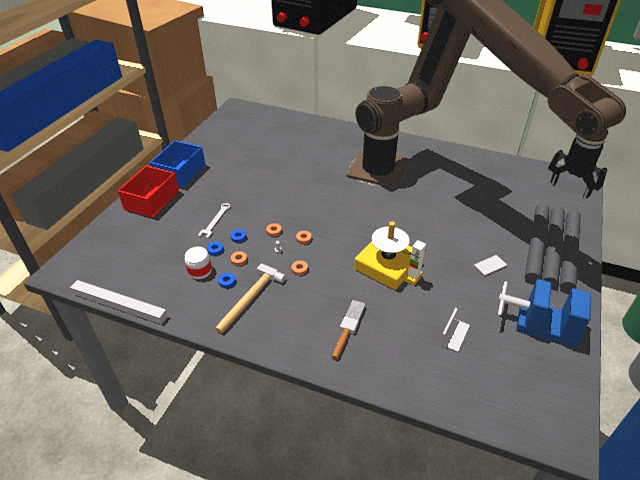

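The rings sit in the top view at (362,222), (439,211), (379,277) and (423,277). The scale is at (258,265) with its brass spigot visible, and the three blue look-alikes are to the right of the rings.

```bash
cat >> h.py <<'E'
def orange(im):
    h=cv2.cvtColor(im,cv2.COLOR_BGR2HSV); return cv2.inRange(h,(5,110,110),(20,255,255))
E
python3 - <<'E'
from h import *
t=cv2.imread('pics/top0.png'); s=cv2.imread('pics/scene0.png')
for n,im in(('top',t),('scene',s)):
    m=orange(im)
    for c in cv2.findContours(m,cv2.RETR_EXTERNAL,cv2.CHAIN_APPROX_NONE)[0]:
        if 40<cv2.contourArea(c)<600:
            M=cv2.moments(c); px=(M['m10']/M['m00'],M['m01']/M['m00']); print(n,cv2.contourArea(c),np.round(px,1),at_z(n,px,.011).round(4), at_z(n,px,.17).round(4), cv2.boundingRect(c))
a=cv2.resize(t[215:315,195:315],None,fx=5,fy=5,interpolation=cv2.INTER_CUBIC)[:500,:400]
b=cv2.resize(s[210:300,345:435],None,fx=5,fy=5,interpolation=cv2.INTER_CUBIC)
cv2.imwrite('pics/crop1.png',np.hstack([cv2.resize(t[225:315,220:300],None,fx=4.5,fy=4.5,interpolation=cv2.INTER_CUBIC),cv2.resize(s[215:305,350:435],None,fx=4.5,fy=4.5,interpolation=cv2.INTER_CUBIC)]))
st=get_state(); print(R.from_quat(st['tcp_rot']).as_matrix().round(3), ctrl.pinch_z)
E
```

```text
top 74.0 [375.6 274.9] [ 0.475  -0.0954  0.011 ] [ 0.4694 -0.0765  0.17  ] (369, 267, 20, 20)
top 300.5 [362.2 222.4] [ 0.6032 -0.0617  0.011 ] [ 0.5807 -0.0472  0.17  ] (352, 213, 21, 20)
top 258.5 [438.5 210.1] [ 0.6373 -0.2506  0.011 ] [ 0.6104 -0.2114  0.17  ] (429, 202, 21, 20)
top 228.5 [277.3 132.7] [0.8255 0.1525 0.011 ] [0.7739 0.1389 0.17  ] (274, 115, 8, 37)
top 185.5 [395.9 147.6] [ 0.7937 -0.1448  0.011 ] [ 0.7462 -0.1194  0.17  ] (388, 104, 17, 90)
scene 171.0 [340.5 342.4] [0.8182 0.1551 0.011 ] [0.9302 0.1921 0.17  ] (332, 328, 18, 30)
scene 292.0 [242.7 305.4] [ 0.8001 -0.1449  0.011 ] [ 0.9146 -0.0657  0.17  ] (216, 273, 54, 60)
scene 522.5 [ 26.6 297.5] [ 0.9999 -0.7268  0.011 ] [ 1.0863 -0.5656  0.17  ] (0, 273, 51, 41)
scene 171.5 [299.2 267.4] [ 0.6034 -0.0575  0.011 ] [0.7456 0.0095 0.17  ] (291, 260, 17, 16)
scene 157.0 [238.6 257.6] [ 0.6336 -0.2476  0.011 ] [ 0.7716 -0.1539  0.17  ] (231, 251, 16, 14)
scene 144.5 [303.4 236.8] [ 0.4712 -0.1002  0.011 ] [ 0.6321 -0.0272  0.17  ] (296, 231, 16, 13)
scene 168.5 [  6.1 241.9] [ 0.8427 -0.9604  0.011 ] [ 0.9512 -0.7664  0.17  ] (0, 226, 17, 28)
scene 141.0 [273.4 229.3] [ 0.4742 -0.2055  0.011 ] [ 0.6346 -0.1178  0.17  ] (266, 223, 16, 13)
scene 172.0 [23.3 41.2] [-0.4037 -2.0978  0.011 ] [-0.1197 -1.7436  0.17  ] (0, 29, 52, 27)
[[-0.93   0.368 -0.   ]
 [ 0.368  0.93  -0.   ]
 [ 0.    -0.    -1.   ]] 0.0187
```

View pics/crop1.png

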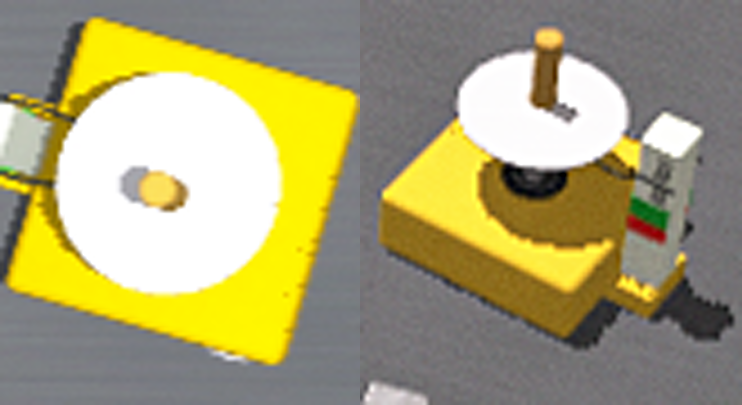

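The crop shows the spigot tip at about (254.9,267.0) in top and (392,223.7) in scene. The spigot is offset from the pan centre towards the robot and the gauge. The pointer is well above the green band. I'll move towards the nearest ring, and triangulate in the same step.

```bash
python3 - <<'E'
from h import *
t=cv2.imread('pics/top0.png'); s=cv2.imread('pics/scene0.png')
def tri(a,b):
    o1,d1=ray('top',a);o2,d2=ray('scene',b); d1/=np.linalg.norm(d1);d2/=np.linalg.norm(d2)
    A=np.array([d1,-d2]).T; l=np.linalg.lstsq(A,o2-o1,rcond=None)[0]
    p,q=o1+l[0]*d1,o2+l[1]*d2; return ((p+q)/2).round(4),(q-p).round(4)
print('tip',tri((254.9,267.0),(392,223.7)))
print('pan',tri((257.6,265.7),(350+(543-360)/4.5,215+110/4.5)))
# copper, by low saturation threshold
for n,im in(('top',t),('scene',s)):
    h=cv2.cvtColor(im,cv2.COLOR_BGR2HSV); m=cv2.inRange(h,(5,80,60),(22,255,255))
    m[:200]=0; m[300:]=0; m[:,:200]=0; m[:,460:]=0
    for c in cv2.findContours(m,cv2.RETR_EXTERNAL,cv2.CHAIN_APPROX_NONE)[0]:
        if len(c)>12: e=cv2.fitEllipse(c); print(n,np.round(e[0],2),np.round(e[1],1),at_z(n,e[0],.014).round(4))
E
python3 -m handwheel '[[[0.085,-0.0249,-0.024,0,0],[0.085,-0.0249,-0.024,0,0],[0.085,-0.0249,-0.024,0,0],[0.085,-0.0249,-0.024,0,0],[0.085,-0.0249,-0.024,0,0],[0.085,-0.0249,-0.024,0,0],[0.085,-0.0249,-0.024,0,0],[0.085,-0.0249,-0.024,0,0],[0.085,-0.0249,-0.024,0,0],[0.085,-0.0249,-0.024,0,0],[0.085,-0.0249,-0.024,0,0],[0.085,-0.0249,-0.024,0,0]]]'
python3 -m handwheel '[[[0.085,-0.0149,-0.0254,0.0075,0],[0.085,-0.0149,-0.0254,0.0075,0],[0.085,-0.0149,-0.0254,0.0075,0],[0.085,-0.0149,-0.0254,0.0075,0],[0.085,-0.0149,-0.0254,0.0075,0],[0.085,-0.0149,-0.0254,0.0075,0],[0.085,-0.0149,-0.0254,0.0075,0],[0.085,-0.0149,-0.0254,0.0075,0],[0.085,-0.0149,-0.0254,0.0075,0],[0.085,-0.0149,-0.0254,0.0075,0],[0.085,-0.0149,-0.0254,0.0075,0],[0.085,-0.0149,-0.0254,0.0075,0]]]'
```

```text
tip (array([0.4815, 0.1815, 0.1644]), array([-0.0014,  0.0045,  0.0005]))
pan (array([0.4868, 0.1833, 0.1085]), array([-0.0019,  0.0064,  0.0007]))
top [379.16 276.47] [19.7 20.5] [ 0.4711 -0.1037  0.014 ]
top [421.99 275.87] [19.5 20.6] [ 0.4742 -0.2081  0.014 ]
top [255.46 266.89] [ 7.2 10. ] [0.4895 0.1963 0.014 ]
top [362.12 222.5 ] [19.7 20.4] [ 0.6026 -0.0613  0.014 ]
top [438.87 211.24] [19.6 20.6] [ 0.634  -0.2508  0.014 ]
scene [255.98 287.73] [ 9.1 42.9] [ 0.7284 -0.1394  0.014 ]
scene [299.3  267.44] [15.  16.3] [ 0.6061 -0.0559  0.014 ]
scene [238.5  258.11] [14.5 16.4] [ 0.6383 -0.245   0.014 ]
scene [389.55 268.29] [34.6 60. ] [0.5082 0.1986 0.014 ]
scene [363.15 248.85] [ 0.  20.8] [0.4566 0.0973 0.014 ]
scene [303.56 236.82] [13.7 15.5] [ 0.4744 -0.0984  0.014 ]
scene [273.69 229.49] [13.4 15.6] [ 0.4778 -0.2026  0.014 ]
scene [391.06 229.36] [ 5.5 21.3] [0.3344 0.1527 0.014 ]
time: 1.5
eef_pos: [0.4206, 0.2484, 0.2317]
tcp_rot: [0.187, 0.982, 0.0, 0.0]
contact_force: [1.0, -0.7, -0.0]
opening: 0.992
finger_force: 0.0
time: 2.5
eef_pos: [0.4745, -0.1009, 0.1414]
tcp_rot: [0.187, 0.982, -0.0, 0.001]
contact_force: [-0.2, 0.5, 0.9]
opening: 0.992
finger_force: 0.0
```

```bash
python3 -m handwheel '[[[0.085,0,0,0.02,0],[0.085,0,0,0.02,0],[0.085,0,0,0.02,0],[0.085,0,0,0.02,0],[0.085,0,0,0.02,0],[0.085,0,0,0.015,0],[0.085,0,0,0.012,0],[0.085,0,0,0.008,0],[0.085,0,0,0.003,0],[0.04,0,0,0,0],[0.04,0,0,0,0],[0.04,0,0,0,0]]]' 20
python3 -m handwheel '[[[0.04,0,0,0,0],[0.04,0,0,0,0],[0.04,0,0,0,0]]]' 20
python3 -c "
from h import *
snap('scene','g1.png'); snap('top')
im=cv2.imread('pics/g1.png'); cv2.imwrite('pics/g1c.png',cv2.resize(im[150:270,230:390],None,fx=5,fy=5)[:600,:800])"
```

```text
time: 3.5
eef_pos: [0.4753, -0.1001, 0.0045]
tcp_rot: [0.187, 0.982, -0.001, 0.001]
contact_force: [-0.2, -2.5, 2.5]
opening: 0.6
finger_force: 1.2
time: 3.75
eef_pos: [0.4753, -0.1001, 0.0048]
tcp_rot: [0.187, 0.982, -0.001, 0.001]
contact_force: [-2.4, -2.1, 5.4]
opening: 0.579
finger_force: 20.4
```

View pics/g1c.png

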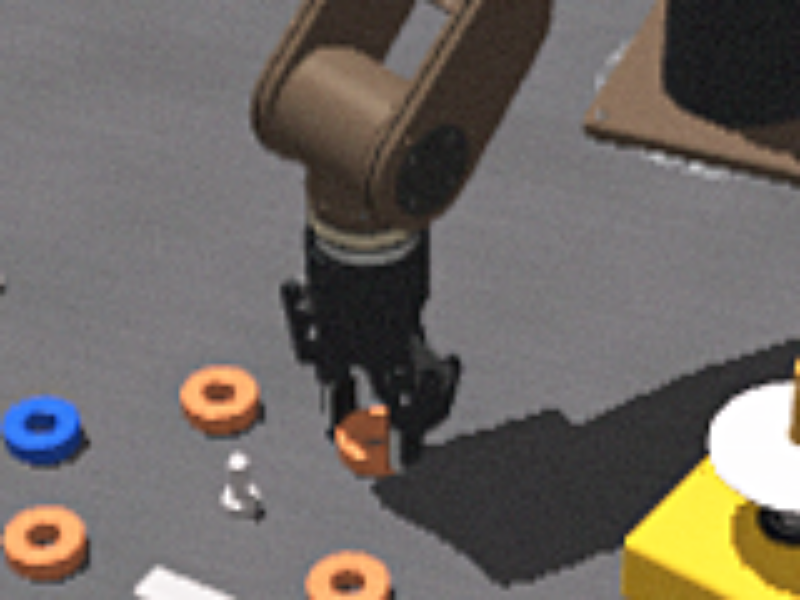

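The ring is gripped with nothing else nearby, but the fingertips are brushing the table. I'll open, turn 90°, raise 2 mm and regrip so the ring centres both ways.

```bash
python3 -m handwheel '[[[0.085,0,0,-0.001,0],[0.085,0,0,-0.001,0],[0.085,0,0,0,7.1],[0.085,0,0,0,7.1],[0.085,0,0,0,7.1],[0.085,0,0,0,7.1],[0.085,0,0,0,7.1],[0.085,0,0,0,7.1],[0.085,0,0,0,7.1],[0.085,0,0,0,7.1],[0.085,0,0,0,7.1],[0.085,0,0,0,7.1]]]'
python3 -m handwheel '[[[0.085,0,0,0,7],[0.085,0,0,0,7],[0.085,0,0,0,5],[0.04,0,0,0,0],[0.04,0,0,0,0],[0.04,0,0,0,0],[0.04,0,0,0,0],[0.04,0,0,0,0],[0.04,0,0,0,0],[0.04,0,0,0,0]]]' 40
python3 -c "
from h import *
s=get_state();print(s['eef_pos'],R.from_quat(s['tcp_rot']).as_matrix().round(3),s['contact_force'],s['wrist_torque'],s['qpos'])"
```

```text
time: 4.85
eef_pos: [0.4742, -0.099, 0.0052]
tcp_rot: [0.725, 0.689, 0.0, -0.0]
contact_force: [0.5, -1.0, -0.1]
opening: 0.993
finger_force: 0.0
time: 5.68
eef_pos: [0.4745, -0.0993, 0.0057]
tcp_rot: [0.827, 0.562, 0.0, 0.0]
contact_force: [-0.6, 1.5, 4.3]
opening: 0.553
finger_force: 41.9
[ 0.47454303 -0.09933122  0.00568631] [[ 0.367  0.93   0.   ]
 [ 0.93  -0.367 -0.   ]
 [ 0.     0.    -1.   ]] [-0.62350872  1.46657091  4.267323  ] [0.15069699 0.21463002 0.01226477] [-4.16036967e-01  1.92367462e-01  2.16576947e+00  1.31560992e-04
  7.83150897e-01 -3.98392092e-02]
```

```bash
python3 -m handwheel '[[[0.04,0,0,-0.005,0],[0.04,0,0,-0.015,0],[0.04,0,0,-0.025,0],[0.04,0,0,-0.03,0],[0.04,0,0,-0.03,0],[0.04,0,0,-0.03,0],[0.04,0,0,-0.03,0],[0.04,0,0,-0.03,0],[0.04,0,0,-0.02,0],[0.04,0,0,0,0]]]'
python3 - <<'E'
from h import *
for z in(.160,.164,.168,.172,.176):
    print(z,at_z('top',(254.9,267.0),z).round(4)+[.003,.004,0],at_z('scene',(392,223.7),z).round(4))
s=get_state();print(s['contact_force'],s['opening'],s['finger_force'])
t=cv2.imread('pics/top0.png')
for n,f,b in(('top','top0.png',(240,245,280,285)),('scene','scene0.png',(365,210,420,255))):
    im=cv2.imread('pics/'+f); x0,y0,x1,y1=b; h=cv2.cvtColor(im,cv2.COLOR_BGR2HSV)[y0:y1,x0:x1]
    m=cv2.inRange(h,(10,60,200),(25,220,255)); ys,xs=np.nonzero(m); print(n,len(xs),xs.mean()+x0,ys.mean()+y0,xs.min()+x0,xs.max()+x0,ys.min()+y0,ys.max()+y0)
E
```

```text
time: 6.52
eef_pos: [0.4766, -0.1003, 0.2253]
tcp_rot: [0.827, 0.562, 0.003, 0.004]
contact_force: [0.8, -0.5, -1.1]
opening: 0.555
finger_force: 41.9
0.16 [0.4853 0.1837 0.16  ] [0.4754 0.1826 0.16  ]
0.164 [0.4852 0.1832 0.164 ] [0.48   0.1836 0.164 ]
0.168 [0.485  0.1827 0.168 ] [0.4847 0.1845 0.168 ]
0.172 [0.4848 0.1822 0.172 ] [0.4893 0.1855 0.172 ]
0.176 [0.4846 0.1817 0.176 ] [0.494  0.1864 0.176 ]
[ 0.81757598 -0.52043341 -1.07675626] 0.5548767873084238 41.885069254785776
top 55 254.4181818181818 266.1090909090909 243 258 245 270
scene 46 389.3695652173913 235.76086956521738 365 412 221 252
```

```bash
python3 -m handwheel '[[[0.04,0.012,-0.004,0,0],[0.04,0.0235,-0.0085,0,0],[0.04,0.0235,-0.0085,0,0],[0.04,0.0235,-0.0085,0,0],[0.04,0.0235,-0.0085,0,0],[0.04,0.0235,-0.0085,0,0],[0.04,0.0235,-0.0085,0,0],[0.04,0.0235,-0.0085,0,0],[0.04,0.0235,-0.0085,0,0],[0.04,0.0235,-0.0085,0,0],[0.04,0.0235,-0.0085,0,0],[0.04,0.02,-0.0075,0,0]]]'
python3 -m handwheel '[[[0.04,0,0,0.02,0],[0.04,0,0,0.015,0],[0.04,0,0,0.005,0],[0.04,0,0,0,0],[0.04,0,0,0,0]]]'
python3 -c "
from h import *
im=snap('scene','a1.png'); cv2.imwrite('pics/a1c.png',cv2.resize(im[150:270,320:480],None,fx=5,fy=5,interpolation=cv2.INTER_CUBIC))
s=get_state();print(s['eef_pos'],s['contact_force'],s['wrist_torque'])
print(proj('scene',[.485,.1835,.168]))"
```

```text
time: 7.52
eef_pos: [0.4813, 0.1858, 0.2173]
tcp_rot: [0.827, 0.562, -0.002, -0.001]
contact_force: [0.3, 0.3, -0.7]
opening: 0.553
finger_force: 41.8
time: 7.93
eef_pos: [0.4822, 0.1842, 0.1791]
tcp_rot: [0.827, 0.562, -0.001, -0.0]
contact_force: [0.2, 0.3, -0.1]
opening: 0.553
finger_force: 41.8
[0.4828978  0.18420185 0.18018777] [ 0.16403145 -0.06054599 -1.8684765 ] [ 0.03444957 -0.01938754  0.01372353]
[391.62539185 223.67980945]
```

View pics/a1c.png

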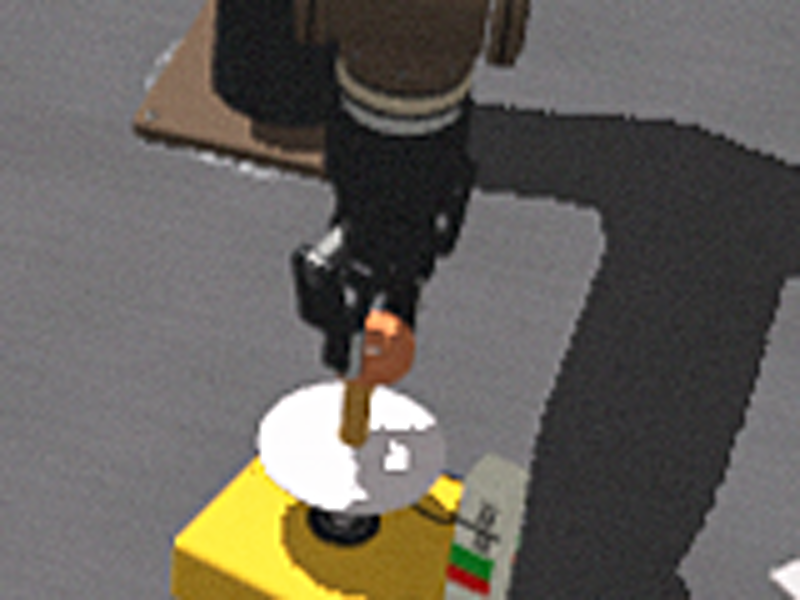

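It isn't clear whether the ring is level in the grip. It spans about (392–403, 212–227) in scene pixels. I'll compare it with the projection of a flat ring at the expected pose.

```bash
python3 - <<'E'
from h import *
im=cv2.imread('pics/a1.png'); s=get_state(); p=s['eef_pos']
x0,y0=365,195;k=12
c=cv2.resize(im[y0:y0+48,x0:x0+60],None,fx=k,fy=k,interpolation=cv2.INTER_CUBIC)
zb=p[2]-.0057
for z,r,col in((zb,.025,(255,0,0)),(zb+.016,.025,(0,255,0)),(zb+.016,.011,(0,255,0)),(.168,.009,(255,0,255))):
    ctr=p if z!=.168 else [.485,.1835]
    pts=[(proj('scene',[ctr[0]+r*np.cos(a),ctr[1]+r*np.sin(a),z])-[x0,y0]+.5)*k for a in np.linspace(0,2*np.pi,60)]
    cv2.polylines(c,[np.array(pts).astype(int)],True,col,1)
cv2.imwrite('pics/a1z.png',c)
E
```

```text
(no output)
```

View pics/a1z.png

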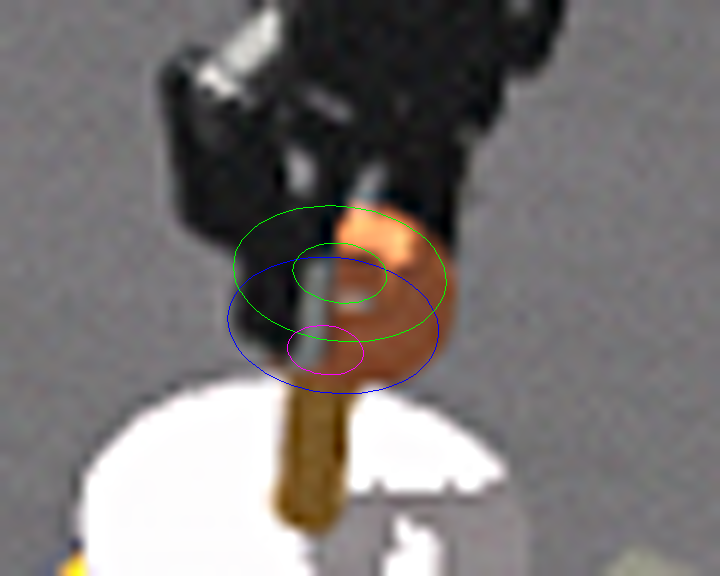

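The ring is level and matches the projected outline, but sits about 10 zoomed px right of it. It therefore needs to shift about (+3, -3) mm in the world to sit over the spigot axis. I'll shift and descend past the tip.

```bash
python3 -m handwheel '[[[0.04,-0.0016,0.0039,0,0],[0.04,0,0,0.004,0],[0.04,0,0,0.004,0],[0.04,0,0,0.004,0],[0.04,0,0,0.004,0],[0.04,0,0,0.004,0],[0.04,0,0,0,0],[0.04,0,0,0,0]]]'
python3 - <<'E'
from h import *
im=snap('scene','a2.png'); s=get_state(); p=s['eef_pos']; print(p,s['contact_force'],s['wrist_torque'])
x0,y0=365,200;k=10
c=cv2.resize(im[y0:y0+60,x0:x0+75],None,fx=k,fy=k,interpolation=cv2.INTER_CUBIC)
zb=p[2]-.0057
for z,r,col in((zb,.025,(255,0,0)),(zb+.016,.025,(0,255,0)),(.112,.055,(255,0,255))):
    ctr=p if z!=.112 else [.490,.181]
    pts=[(proj('scene',[ctr[0]+r*np.cos(a),ctr[1]+r*np.sin(a),z])-[x0,y0]+.5)*k for a in np.linspace(0,2*np.pi,60)]
    cv2.polylines(c,[np.array(pts).astype(int)],True,col,1)
cv2.imwrite('pics/a2z.png',c)
E
```

```text
time: 8.65
eef_pos: [0.4851, 0.1815, 0.1598]
tcp_rot: [0.827, 0.562, -0.001, -0.001]
contact_force: [-0.8, -1.0, -0.5]
opening: 0.553
finger_force: 42.0
[0.48516279 0.18151583 0.15997608] [-0.85117633 -0.05368366 -0.32388256] [-0.0871288   0.28188799 -0.03553817]
```

View pics/a2z.png

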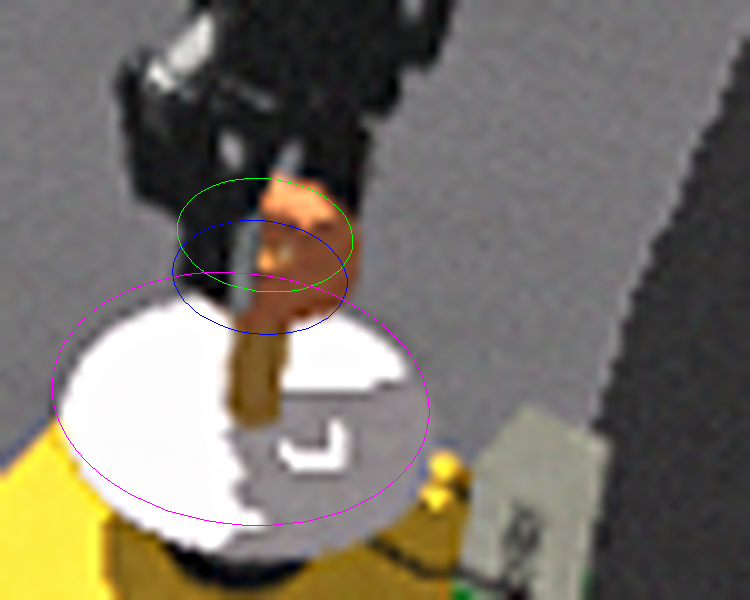

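The pan has been pushed down about 9 mm, so the ring is resting on the tip. The bright tip shows at the left of the bore, at zoomed (268,260). I'll set up a numeric pan-height measure from the image, then slide the ring lightly until the spigot pops in.

```bash
cat >> h.py <<'E'
def panrow(im):
    S=cv2.cvtColor(im,cv2.COLOR_BGR2HSV)[:,:,1].astype(float); r=[]
    for c in range(372,383):
        col=S[238:275,c]; i=np.argmax(col>120); a,b=col[i-1],col[i]; r.append(238+i-1+(120-a)/(b-a))
    return np.mean(r)
def sunk(im): # change in sunk (m) from scene0, via projection
    r0=panrow(cv2.imread('pics/scene0.png')); k=(proj('scene',[.49,.18,.10])-proj('scene',[.49,.18,.11]))[1]/.01
    return (panrow(im)-r0)/k
def rep():
    s=get_state(); im=snap('scene'); print(s['eef_pos'].round(4),'F',s['contact_force'].round(2),'T',s['wrist_torque'].round(3),'dsunk mm',round(sunk(im)*1e3,2)); return im
E
python3 -c "
from h import *
for f in('scene0','g1','a1','a2'): print(f,sunk(cv2.imread('pics/'+f+'.png'))*1e3)"
python3 -m handwheel '[[[0.04,-0.0012,0.0005,0,0],[0.04,0,0,0,0],[0.04,0,0,0,0]]]' >/dev/null; python3 -c "
from h import *
rep()"
python3 -m handwheel '[[[0.04,-0.0012,0.0005,0,0],[0.04,0,0,0,0],[0.04,0,0,0,0]]]' >/dev/null; python3 -c "
from h import *
rep()"
```

```text
scene0 0.0
g1 -0.3487006293767635
a1 -0.3537989327089006
a2 12.256996139990001
[0.4854 0.1804 0.1602] F [-3.1   1.07 -0.27] T [ 0.114  0.342 -0.013] dsunk mm 11.95
[0.4853 0.1792 0.1601] F [-4.39  2.    0.29] T [ 0.355  0.616 -0.   ] dsunk mm 11.9
```

```bash
for i in 1; do python3 -m handwheel '[[[0.04,0,-0.0015,0,0],[0.04,0,0,0,0],[0.04,0,0,0,0]]]' >/dev/null; python3 -c "
from h import *
rep()"; python3 -m handwheel '[[[0.04,0,-0.001,0,0],[0.04,0,0,0,0],[0.04,0,0,0,0]]]' >/dev/null; python3 -c "
from h import *
rep()"; python3 -m handwheel '[[[0.04,0,-0.001,0,0],[0.04,0,0,0,0],[0.04,0,0,0,0]]]' >/dev/null; python3 -c "
from h import *
rep()";done
```

```text
[0.4848 0.1793 0.1604] F [-1.65  0.16 -1.67] T [0.095 0.307 0.061] dsunk mm 7.15
[0.484  0.1797 0.1604] F [-0.1   0.08 -2.85] T [-0.049  0.012  0.018] dsunk mm -0.09
[0.4827 0.1802 0.1603] F [ 0.49 -0.52 -1.43] T [ 0.036  0.017 -0.027] dsunk mm 0.92
```

The pan sprang back to its rest height and the lateral forces vanished, so the ring is threaded. Next I'll lower it to the pan, watching forces.

```bash
python3 -m handwheel '[[[0.04,0,0.0006,0.003,0],[0.04,0,0,0.004,0],[0.04,0,0,0.004,0],[0.04,0,0,0.004,0],[0.04,0,0,0.004,0],[0.04,0,0,0.004,0],[0.04,0,0,0.004,0],[0.04,0,0,0.003,0],[0.04,0,0,0,0],[0.04,0,0,0,0]]]'; python3 -c "
from h import *
rep()"; python3 -m handwheel '[[[0.04,0,0,0.003,0],[0.04,0,0,0.003,0],[0.04,0,0,0.003,0],[0.04,0,0,0.003,0],[0.04,0,0,0.003,0],[0.04,0,0,0,0],[0.04,0,0,0,0]]]'; python3 -c "
from h import *
rep()"
```

```text
time: 11.03
eef_pos: [0.4831, 0.18, 0.1301]
tcp_rot: [0.827, 0.562, -0.0, -0.0]
contact_force: [0.8, 0.1, -2.2]
opening: 0.555
finger_force: 41.8
[0.4831 0.18   0.1301] F [ 0.84  0.1  -2.21] T [ 0.013 -0.013 -0.017] dsunk mm 0.66
time: 11.67
eef_pos: [0.483, 0.18, 0.115]
tcp_rot: [0.827, 0.562, -0.0, -0.0]
contact_force: [-0.7, 0.6, -1.8]
opening: 0.551
finger_force: 41.9
[0.483 0.18  0.115] F [-0.73  0.59 -1.76] T [0.    0.022 0.022] dsunk mm 3.35
```

```bash
python3 -m handwheel '[[[0.04,0,0,0.003,0],[0.04,0,0,0.003,0],[0.04,0,0,0.003,0],[0.04,0,0,0.002,0],[0.04,0,0,0,0],[0.04,0,0,0,0]]]'; python3 -c "
from h import *
rep()"; python3 -m handwheel '[[[0.053,0,0,0,0],[0.06,0,0,0,0],[0.066,0,0,0,0],[0.066,0,0,0,0],[0.066,0,0,0,0],[0.066,0,0,-0.004,0],[0.066,0,0,-0.008,0],[0.066,0,0,-0.012,0],[0.066,0,0,-0.02,0],[0.066,0,0,-0.03,0],[0.066,0,0,-0.035,0]]]'; python3 -c "
from h import *
im=rep(); cv2.imwrite('pics/a3.png',im)
"
```

```text
time: 12.22
eef_pos: [0.4835, 0.1801, 0.1044]
tcp_rot: [0.827, 0.562, 0.0, 0.0]
contact_force: [-0.7, 0.7, -0.8]
opening: 0.549
finger_force: 42.0
[0.4835 0.1801 0.1044] F [-0.69  0.72 -0.77] T [ 0.066 -0.078  0.086] dsunk mm 8.18
time: 13.18
eef_pos: [0.4821, 0.1798, 0.214]
tcp_rot: [0.827, 0.562, -0.001, -0.001]
contact_force: [-0.1, 0.6, -0.6]
opening: 0.775
finger_force: 0.0
[0.4821 0.1798 0.214 ] F [-0.06  0.63 -0.58] T [ 0.037 -0.059 -0.031] dsunk mm 9.34
```

```bash
python3 -m handwheel '[[[0.085,0,0,-0.02,0],[0.085,-0.0325,0.0124,0,0],[0.085,-0.0325,0.0124,0,0],[0.085,-0.0325,0.0124,0,0],[0.085,-0.0325,0.0124,0,0],[0.085,-0.0325,0.0124,0,0],[0.085,-0.0325,0.0124,0,0],[0.085,-0.0325,0.0124,0,0],[0.085,-0.0325,0.0124,0,0],[0.085,-0.0325,0.0124,0,0],[0.085,-0.0325,0.0124,0,0],[0.085,-0.0325,0.0124,0,0]]]'; python3 - <<'E'
from h import *
im=rep(); cv2.imwrite('pics/a4.png',im); t=snap('top','a4t.png')
cv2.imwrite('pics/a4c.png',np.hstack([cv2.resize(t[225:315,220:300],None,fx=4.5,fy=4.5,interpolation=cv2.INTER_CUBIC),cv2.resize(im[215:305,350:435],None,fx=4.5,fy=4.5,interpolation=cv2.INTER_CUBIC)]))
E
```

```text
time: 14.23
eef_pos: [0.4785, -0.2045, 0.235]
tcp_rot: [0.827, 0.562, 0.001, 0.001]
contact_force: [0.6, 0.4, -0.1]
opening: 0.994
finger_force: 0.0
[ 0.4785 -0.2045  0.235 ] F [ 0.6   0.39 -0.06] T [-0.004 -0.014  0.015] dsunk mm 9.39
```

View pics/a4c.png

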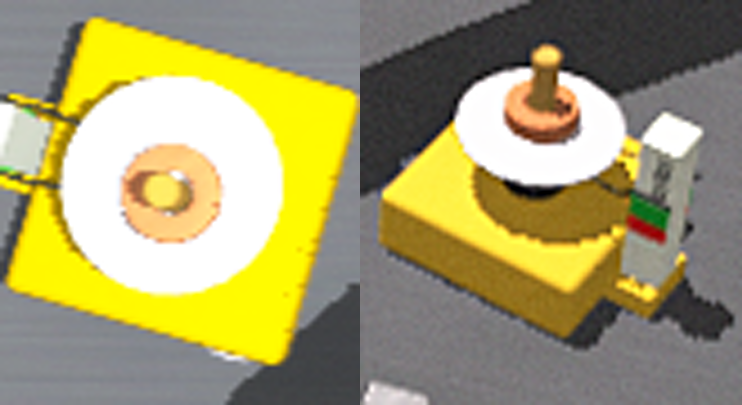

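The ring lies flat on the pan around the spigot. The pointer is close above the green in scene crop (632,190), so I'll check it more precisely before adding a second ring.

```bash
python3 - <<'E'
from h import *
k=lambda z:(proj('scene',[.49,.18,z-.005])-proj('scene',[.49,.18,z+.005]))[1]/10
print('px/mm',k(.1))
fs=[cv2.imread('pics/scene0.png'),cv2.imread('pics/a4.png')]
for im in fs:
    h=cv2.cvtColor(im,cv2.COLOR_BGR2HSV)[205:275,360:408]; m=cv2.inRange(h,(0,0,215),(180,40,255))
    c=max(cv2.findContours(m,cv2.RETR_EXTERNAL,cv2.CHAIN_APPROX_NONE)[0],key=cv2.contourArea)
    e=cv2.fitEllipse(cv2.convexHull(c)); px=np.array(e[0])+[360,205]
    print(px.round(2),np.round(e[1],1),[ (z,at_z('scene',px,z).round(4)[:2]) for z in(.09,.1,.11)])
for n in('ring0_c',):
    print([(d['xy']*np.array([640,480])).round(1) for d in viewer.pinpoint('scene','gauge')[:1]])
cv2.imwrite('pics/gz.png',np.hstack([cv2.resize(im[232:280,400:432],None,fx=12,fy=12,interpolation=cv2.INTER_CUBIC) for im in fs]))
E
```

```text
px/mm 0.25029016846989693
[389.86 239.15] [25.1 37.6] [(0.09, array([0.4649, 0.1797])), (0.1, array([0.4758, 0.182 ])), (0.11, array([0.4867, 0.1842]))]
[389.53 242.77] [25.3 37.4] [(0.09, array([0.4806, 0.1833])), (0.1, array([0.4914, 0.1855])), (0.11, array([0.5022, 0.1877]))]
[array([388.9, 269. ])]
```

View pics/gz.png

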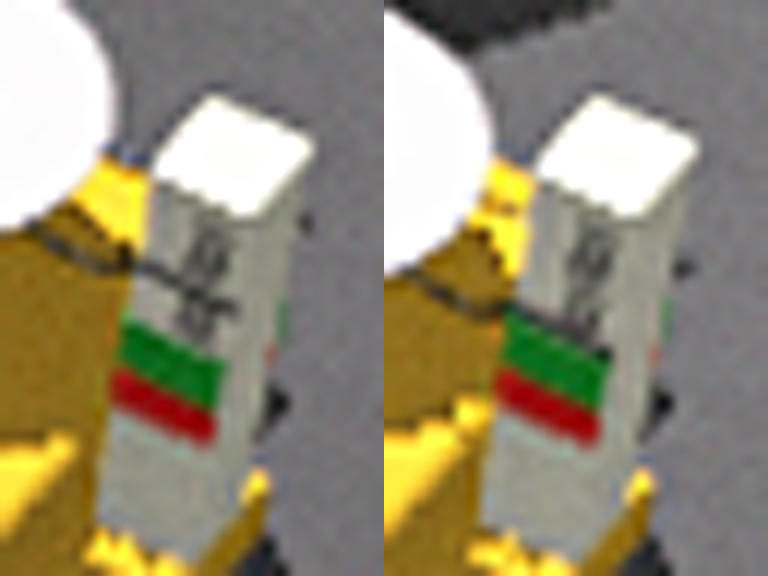

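Left of the picture is empty and right is with one ring. The pointer stands just above the green, and by the numbers the pan is at 34–35 mm at most, so a second ring is needed. Fetching the next one.

```bash
python3 -m handwheel '[[[0.085,0.0009,-0.0012,0.015,0],[0.085,0,0,0.03,0],[0.085,0,0,0.03,0],[0.085,0,0,0.03,0],[0.085,0,0,0.03,0],[0.085,0,0,0.03,0],[0.085,0,0,0.03,0],[0.085,0,0,0.02,0],[0.085,0,0,0.01,0],[0.085,0,0,0.0035,0],[0.085,0,0,0,0]]]'
python3 -m handwheel '[[[0.04,0,0,0,0],[0.04,0,0,0,0],[0.04,0,0,0,0],[0.04,0,0,0,0],[0.04,0,0,0,0],[0.04,0,0,0,0],[0.085,0,0,0,0],[0.085,0,0,0,0],[0.085,0,0,0,-7],[0.085,0,0,0,-7],[0.085,0,0,0,-7],[0.085,0,0,0,-7]]]' 20
python3 -m handwheel '[[[0.085,0,0,0,-7],[0.085,0,0,0,-7],[0.085,0,0,0,-7],[0.085,0,0,0,-7],[0.085,0,0,0,-7],[0.085,0,0,0,-7],[0.085,0,0,0,-7],[0.085,0,0,0,-7],[0.085,0,0,0,-6],[0.085,0,0,0,0]]]'
python3 -m handwheel '[[[0.04,0,0,0,0],[0.04,0,0,0,0],[0.04,0,0,0,0],[0.04,0,0,0,0],[0.04,0,0,0,0],[0.04,0,0,0,0],[0.04,0,0,0,0]]]' 40
```

```text
time: 15.3
eef_pos: [0.478, -0.2007, 0.005]
tcp_rot: [0.827, 0.563, -0.0, -0.0]
contact_force: [0.6, 0.2, -0.1]
opening: 0.992
finger_force: 0.0
time: 16.3
eef_pos: [0.4777, -0.2014, 0.0049]
tcp_rot: [0.664, 0.748, 0.0, 0.0]
contact_force: [0.2, 0.0, 1.3]
opening: 0.996
finger_force: 0.0
time: 17.13
eef_pos: [0.4777, -0.2014, 0.0049]
tcp_rot: [0.186, 0.982, -0.0, 0.0]
contact_force: [-0.0, -0.3, -0.7]
opening: 0.996
finger_force: 0.0
time: 17.72
eef_pos: [0.4782, -0.2019, 0.0055]
tcp_rot: [0.188, 0.982, -0.0, 0.001]
contact_force: [-1.7, -1.5, 5.7]
opening: 0.551
finger_force: 42.0
```

```bash
python3 -m handwheel '[[[0.04,0,0,-0.005,0],[0.04,0,0,-0.015,0],[0.04,0,0,-0.025,0],[0.04,0,0,-0.03,0],[0.04,0,0,-0.035,0],[0.04,0,0,-0.035,0],[0.04,0,0,-0.03,0],[0.04,0,0,-0.02,0],[0.04,0,0,0,0]]]'
python3 -m handwheel '[[[0.04,0.0068,0.0176,0,0],[0.04,0.0125,0.0325,0,0],[0.04,0.0125,0.0325,0,0],[0.04,0.0125,0.0325,0,0],[0.04,0.0125,0.0325,0,0],[0.04,0.0125,0.0325,0,0],[0.04,0.0125,0.0325,0,0],[0.04,0.0125,0.0325,0,0],[0.04,0.0125,0.0325,0,0],[0.04,0.0125,0.0325,0,0],[0.04,0.0125,0.0325,0,0],[0.04,0.0050,0.0150,0,0]]]'
python3 -m handwheel '[[[0.04,0,0,0,0],[0.04,0,0,0,0],[0.04,0,0,0,0]]]'
python3 -c "
from h import *
rep()"
```

```text
time: 18.47
eef_pos: [0.4798, -0.2021, 0.2046]
tcp_rot: [0.187, 0.982, -0.001, 0.004]
contact_force: [2.3, -0.4, -1.6]
opening: 0.554
finger_force: 41.8
time: 19.47
eef_pos: [0.4796, 0.185, 0.1966]
tcp_rot: [0.186, 0.983, 0.0, -0.003]
contact_force: [0.1, -0.6, -1.8]
opening: 0.554
finger_force: 41.9
time: 19.72
eef_pos: [0.4809, 0.181, 0.1978]
tcp_rot: [0.187, 0.982, -0.001, -0.002]
contact_force: [0.1, 0.7, -1.3]
opening: 0.558
finger_force: 42.0
[0.4809 0.181  0.1978] F [ 0.11  0.69 -1.31] T [-0.035 -0.016 -0.011] dsunk mm 9.32
```

```bash
python3 -m handwheel '[[[0.04,-0.0017,0.0007,0.010,0],[0.04,0,0,0.012,0],[0.04,0,0,0.008,0],[0.04,0,0,0.004,0],[0.04,0,0,0.004,0],[0.04,0,0,0.004,0],[0.04,0,0,0.004,0],[0.04,0,0,0,0],[0.04,0,0,0,0],[0.04,0,0,0,0]]]'
python3 -c "
from h import *
rep()"
```

```text
time: 20.6
eef_pos: [0.4839, 0.1816, 0.1541]
tcp_rot: [0.187, 0.982, -0.0, -0.0]
contact_force: [-1.2, -1.1, -1.7]
opening: 0.556
finger_force: 42.0
[0.4839 0.1816 0.1541] F [-1.2  -1.14 -1.7 ] T [-0.099  0.273  0.01 ] dsunk mm 12.83
```

```bash
python3 -m handwheel '[[[0.04,0.0007,-0.0013,0,0],[0.04,0,0,0,0],[0.04,0,0,0,0]]]' >/dev/null; python3 -c "
from h import *
rep()"; python3 -m handwheel '[[[0.04,0.0010,0,0,0],[0.04,0,0,0,0],[0.04,0,0,0,0]]]' >/dev/null; python3 -c "
from h import *
rep()"
```

```text
[0.483  0.1807 0.1541] F [ 0.2   0.68 -1.44] T [0.02  0.004 0.03 ] dsunk mm 9.62
[0.4819 0.181  0.1538] F [-0.62 -0.09 -1.52] T [0.024 0.002 0.055] dsunk mm 9.26
```

```bash
python3 -m handwheel '[[[0.04,-0.0004,0,0.003,0],[0.04,0,0,0.004,0],[0.04,0,0,0.004,0],[0.04,0,0,0.004,0],[0.04,0,0,0.004,0],[0.04,0,0,0.004,0],[0.04,0,0,0.004,0],[0.04,0,0,0.003,0],[0.04,0,0,0,0],[0.04,0,0,0,0]]]' >/dev/null; python3 -c "
from h import *
rep()"; python3 -m handwheel '[[[0.04,0,0,0.003,0],[0.04,0,0,0.003,0],[0.04,0,0,0.003,0],[0.04,0,0,0.003,0],[0.04,0,0,0,0],[0.04,0,0,0,0]]]' >/dev/null; python3 -c "
from h import *
rep()"
```

```text
[0.4821 0.1809 0.1236] F [-0.02 -0.12 -2.28] T [ 0.058 -0.054  0.017] dsunk mm 9.31
[0.4821 0.1808 0.1117] F [-0.48 -1.13 -1.75] T [-0.026  0.039  0.024] dsunk mm 16.14
```

```bash
python3 -m handwheel '[[[0.04,0,0,0.003,0],[0.04,0,0,0.003,0],[0.04,0,0,0.001,0],[0.04,0,0,0,0],[0.04,0,0,0,0]]]' >/dev/null; python3 -c "
from h import *
rep()"; python3 -m handwheel '[[[0.053,0,0,0,0],[0.06,0,0,0,0],[0.068,0,0,0,0],[0.068,0,0,0,0],[0.068,0,0,0,0],[0.068,0,0,-0.004,0],[0.068,0,0,-0.008,0],[0.068,0,0,-0.012,0],[0.068,0,0,-0.025,0],[0.068,0,0,-0.035,0],[0.068,0,0,-0.035,0]]]'
python3 -m handwheel '[[[0.068,0,0,-0.02,0],[0.068,-0.01,-0.03,0,0],[0.068,-0.01,-0.03,0,0],[0.068,-0.01,-0.03,0,0],[0.068,-0.01,-0.03,0,0],[0.068,-0.01,-0.03,0,0],[0.068,-0.01,-0.03,0,0],[0.068,0,0,0,0],[0.068,0,0,0,0],[0.068,0,0,0,0]]]'
python3 - <<'E'
from h import *
im=rep(); t=snap('top','a5t.png'); cv2.imwrite('pics/a5.png',im)
cv2.imwrite('pics/a5c.png',np.hstack([cv2.resize(im[232:280,400:432],None,fx=11,fy=11,interpolation=cv2.INTER_CUBIC),cv2.resize(im[205:301,345:425],None,fx=5.5,fy=5.5,interpolation=cv2.INTER_CUBIC)]))
E
```

```text
[0.4824 0.1808 0.1049] F [ 0.74  0.17 -0.69] T [ 0.013  0.013 -0.005] dsunk mm 23.48
time: 24.07
eef_pos: [0.4817, 0.1808, 0.2256]
tcp_rot: [0.187, 0.982, -0.0, -0.0]
contact_force: [1.1, 0.6, -0.3]
opening: 0.797
finger_force: 0.0
time: 24.9
eef_pos: [0.472, -0.0083, 0.2448]
tcp_rot: [0.188, 0.982, 0.0, 0.001]
contact_force: [0.1, -0.3, -0.5]
opening: 0.799
finger_force: 0.0
[ 0.472  -0.0083  0.2448] F [ 0.08 -0.26 -0.55] T [0.008 0.026 0.075] dsunk mm 24.11
```

View pics/a5c.png

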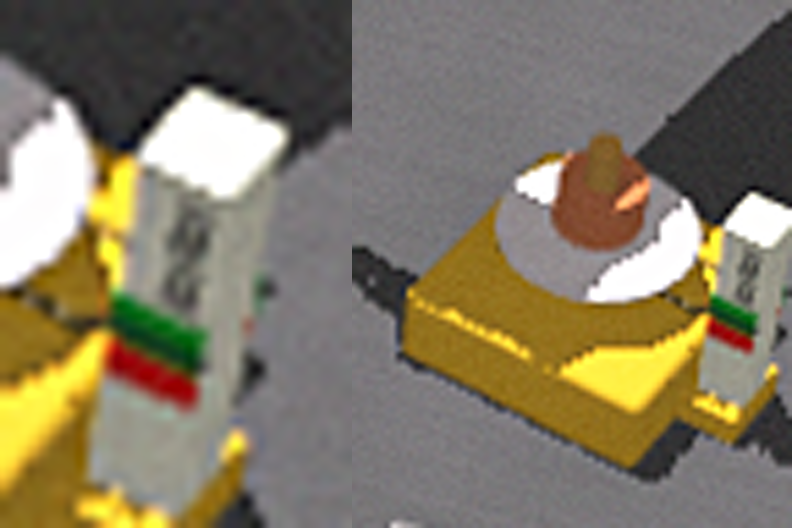

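The two rings are stacked on the spigot and the pointer lies within the green band at zoomed (150,330), clear of the red. The gripper is well away, so I'm handing in.

```bash
python3 -c "
from plant import sign_off
print(sign_off())"
```

```text
the job is handed in; nothing more can be done
None
```

I threaded two copper rings one at a time onto the spigot and handed the job in at about 25 s, with the pointer at rest in the green band. While I was finding the spigot, each ring rested on its tip and briefly pushed the pan down about 12 mm and 5 mm, well short of the stop.

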